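# Vent the luthier's vacuum hold-down

## Robot

A 6-joint arm with a two-finger parallel gripper is mounted at the origin on the work surface. World frame = base frame: x ahead of the robot, y to its left, z up, the work surface at z = 0. Lengths are in m, angles in rad, forces in N, time in s.
With the tool pointing down it reaches from about 0.35 to 1 m from the base axis. Payload 7.1 kg.
Tool frame: the origin (TCP) lies at the very end of the fingers, on their centre line; the grasp point (between the pads) lies 19 mm behind it; z points along the fingers, y is the direction in which the jaws open and shut (so a half turn about z gives the same grasp; the last joint's range is limited). The gripper opens to 85 mm and grips with 20 to 120 N. Pads are 22 mm wide; open, the fingers measure 114 mm over their backs; the gripper's body (76 mm by 85 mm) begins 54 mm behind the grasp point. The pads swing forward as they close: fully open they stand 13 mm farther back than shut.
Start: joints at [-0.019, 0.423, 1.63, -0, 1.089, -0.019], TCP at [0.625, 0, 0.231] pointing down, gripper open.
Joint ranges: [-3, 3], [-0.9, 2.11], [0.09, 2.58], [-1.31, 4.45], [0.11, 2.69], [-2.54, 2.54]. Speed limits (rad/s): [2.39, 2.39, 3.01, 3.14, 3.14, 3.14].

## Interface

Orientations are given as a rotation vector (axis times angle).
In Python, from rig import env gives the robot as it stands.
- The arm moves only by the tool step_arm, never from a script. Its argument "steps" is a list of rows, each an object of numbers: "x", "y", "z": the shift along the tool's x, y, z in cm; "spin": the turn about the tool's z in rad; "gripper": the finger opening in cm, from 0 to 8.54. A call has 1 to 5 rows; each row shifts and turns the commanded pose from where the row before left it, along the tool's axes as they then stand; what a row does not reach is not made up. A row lasts 1/12 s, in which the tool goes at most 41.7 mm and 7.16 degrees, less where a joint would pass 70% of its speed; a pose out of reach is approached as far as the arm can. A call is refused whole if a number of a shift passes 4.17 or a number of a turn 0.125, either way. A call with a gripper value outside its range is refused whole. The fingers move at their own pace and stop on an object; "squeeze" is the grip in N (left out, the last holds). Time passes only in rows, so rows that do not move let the fingers close. It gives the time, the measured TCP pose, the force and the opening at its end, in the units of the state.
- env.sense(): the state, without advancing time (a new reading comes with each control period).
- env.snapshot(name): name is "scene" or "side" or "wrist"; returns a dict with "image" (420x560x3 uint8, red, green, blue), "range_z" (420x560 float32, m along the optical axis (not along the pixel's ray), 0 where there is no reading), "K" (3x3 intrinsics, pixels), "xyz" and "attitude" of the camera in the world. Camera axes: x right, y down, z forward; pixel columns grow to the right and rows downward; lengths in m; the calibration is good to about 2 mm. The wrist camera is an equidistant fisheye: a pixel r from the principal point sees the ray r / f radians off the axis. A picture is of the moment at which its call begins.
- env.sign_off(): hands the job in, once; it reports no verdict.
The state is a dict: "clock": time; "qpos": joint angles; "qvel": joint speeds; "effort": joint torques, N m; "tcp_pos": TCP position; "tool_rot": TCP orientation; "force": force on the tool from outside, world axes, zero at the start; "wrist_torque": the same for the moment, N m; "opening": opening from 0.0 (shut) to 1.0 (fully open).
Only numpy, scipy, OpenCV 4.12 (cv2) and the standard library are available. Lean on these libraries where they do the work, as an engineer would, in place of code of your own. Each camera call takes 0.05 s, during which the arm holds its last target.

## Task

Vent the vacuum hold-down board: pull the red knob on its valve straight up as far as it goes, out to its detent, leave it out for a good second, then push it fully back in and let go. Leave the yellow and the blue knob as they are.

Things in the scene. Friction and masses are not known exactly. Their poses are not given: they have to be found in the camera images.
- vent_knob (a joint): Travel of the red pull knob: 0 = fully in, 0.030 m = fully out (straight up) at its detent; in at the start. Hard stops at both ends; between them it moves against about 5 N of friction and stays where it is left. The knob is an upright red cylinder, 36 mm in diameter, 22 mm high, on a 12 mm steel stem; when in, its underside is 14 mm above the valve block.
- vent_top (a point): Centre of the top face of the red knob, moving with it: 96 mm above the bench when in, 126 mm when out; z up. Below it stands its fixed valve: an aluminium block 60 x 60 mm whose top is 60 mm above the bench, with a 24 mm wide brass collar 6 mm high round the stem, on a 90 x 90 x 10 mm plywood foot; a copper pipe, 42 mm high, leaves one side of the block and goes down into the bench.
- pump_knob (a joint): Travel of the yellow pull knob on an identical valve (0 = in, 0.030 m = out). It starts out, its top 126 mm above the bench, and must stay out. The three valves stand in a row across the bench in any order, axes 130 mm apart or more. A bridge blank, a cork sanding block and a 70 mm high jar lie nearby, 90 mm or more from any knob's axis.
- spare_knob (a joint): Travel of the blue pull knob on an identical valve (0 = in, 0.030 m = out). It starts in, its top 96 mm above the bench, and must stay in.
Not all that is in view belongs to the job. What is shaped like the part that bears spare_knob but black or purple is not meant.

How it is judged:
By the outcome, as a careful person would: the job done as asked, in the order asked, and still so for the second after the job is handed in, with the robot touching nothing.
It also fails if it takes over 35 s, if anything falls off the work surface, if the arm or the gripper's body presses on something with over 40 N, if the wrist force passes 120 N, or if a joint passes its speed limit or range.

## Working session

There is one attempt and no reset: what is moved stays moved. The work goes in short steps, Python scripts to look and compute and a tool call to move; the robot and the scene stay as the last step left them, time stands still between calls to the robot, and variables do not carry over. Pictures are saved under pics/ and viewed, and the job is handed in when it is done.

Besides the shell and the picture viewer there is one more tool, called after "Request:" as name(argument=value, ...), one argument or row to a line, values as JSON. step_arm: Moves the arm, as the interface text tells. Its arguments: {"type":"object","properties":{"steps":{"type":"array","items":{"type":"object","properties":{"x":{"type":"number"},"y":{"type":"number"},"z":{"type":"number"},"spin":{"type":"number"},"gripper":{"type":"number"}}}},"squeeze":{"type":"number"}},"required":["steps"]}

```bash
mkdir -p pics; cat > h.py <<'E'
import numpy as np, cv2
from scipy.spatial.transform import Rotation as R
from rig import env
def snap(n,f):
    s=env.snapshot(n); cv2.imwrite(f'pics/{f}.png',s['image'][:,:,::-1]); np.savez(f'pics/{f}.npz',**{k:np.array(v) for k,v in s.items()}); return s
def att(a):
    a=np.array(a,float); return a if a.shape==(3,3) else R.from_rotvec(a).as_matrix()
def pts(s):
    h,w=s['range_z'].shape;u,v=np.meshgrid(np.arange(w),np.arange(h));K=np.array(s['K']);z=s['range_z']
    P=np.stack([(u-K[0,2])/K[0,0]*z,(v-K[1,2])/K[1,1]*z,z],-1)
    return P@att(s['attitude']).T+np.array(s['xyz'])
E
python3 - <<'E'
from h import *
print(env.sense())
for n in('scene','side'):
    s=snap(n,n+'0');print(n,s['K'],s['xyz'],s['attitude'])
    P=pts(s);H=cv2.cvtColor(s['image'],cv2.COLOR_RGB2HSV)
    for c,lo,hi in(('red',0,6),('red2',172,180),('yel',22,34),('blue',100,125),('purp',126,165)):
        m=((H[...,0]>=lo)&(H[...,0]<=hi)&(H[...,1]>120)&(H[...,2]>50)).astype('uint8')
        k,l,st,ce=cv2.connectedComponentsWithStats(m)
        for i in range(1,k):
            if st[i,4]>60:
                q=P[(l==i)&(s['range_z']>0)]
                if len(q): zt=np.percentile(q[:,2],95);t=q[abs(q[:,2]-zt)<.004];print(c,st[i],ce[i].round(),'ztop',zt.round(4),t.mean(0).round(4),np.ptp(t,axis=0).round(3))
E
```

```text
{'clock': 0.0, 'qpos': array([-1.90043831e-02,  4.23855809e-01,  1.63070708e+00,  1.13878616e-05,
        1.08858913e+00, -1.89754536e-02]), 'qvel': array([ 1.18416644e-03,  7.48070320e-04,  2.42258653e-03, -3.59460905e-04,
       -7.12692815e-05,  8.65939107e-04]), 'effort': array([ 6.87376578e-04, -5.57382560e+01, -2.81743366e+01,  7.52266601e-05,
        7.21184188e-03,  1.02962622e-05]), 'tcp_pos': array([6.24445631e-01, 3.65538054e-05, 2.30529632e-01]), 'tool_rot': array([-2.22067985e+00, -2.22060386e+00,  1.68679905e-03]), 'force': array([ 0.48947994, -0.09237053,  0.39429441]), 'wrist_torque': array([0.00062014, 0.0072204 , 0.00437087]), 'opening': 1.0013009749944384}
scene [[536.5035792    0.         278.98203576]
 [  0.         536.5035792  198.03080337]
 [  0.           0.           1.        ]] [ 1.17842986 -0.38267621  0.825257  ] [-2.15890206 -1.12336006  0.45715573]
red [164 204  20  21 340] [174. 214.] ztop 0.0957 [ 0.5225 -0.1698  0.094 ] [0.037 0.033 0.006]
yel [244 173  20  20 337] [254. 182.] ztop 0.1258 [ 0.5647 -0.0196  0.124 ] [0.034 0.033 0.006]
yel [248 320  1
[... 643 characters left out ...]
2404]
 [  0.           0.           1.        ]] [ 0.46393289 -0.62203616  0.55141164] [-2.17924736  0.21804596 -0.11774719]
red [237 291  30  31 726] [252. 306.] ztop 0.0962 [ 0.5196 -0.1703  0.0949] [0.034 0.035 0.005]
yel [251 201  27  25 505] [264. 214.] ztop 0.1259 [ 0.5603 -0.0211  0.1247] [0.035 0.038 0.005]
blue [300 153  20  19 315] [309. 162.] ztop 0.0989 [0.6731 0.1555 0.0976] [0.034 0.035 0.005]
blue [191 158  17  17 243] [199. 166.] ztop 0.0959 [0.4803 0.1854 0.0946] [0.029 0.037 0.006]
blue [405 267  31  29 731] [420. 281.] ztop 0.0994 [ 0.7404 -0.1726  0.0981] [0.034 0.035 0.005]
purp [ 275  169   67   52 1853] [309. 195.] ztop 0.0626 [0.671  0.1472 0.0617] [0.074 0.063 0.006]
```

View pics/scene0.png

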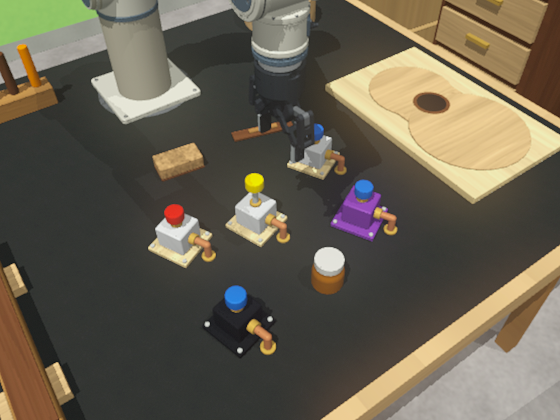

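View pics/side0.png

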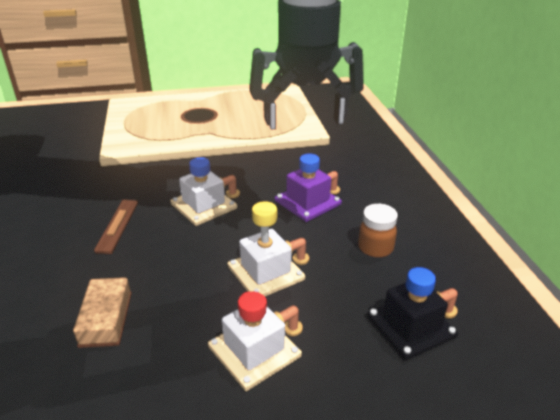

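```bash
python3 - <<'E'
from h import *
# top-face ellipse centres onto plane z=.096, using range-gated red mask
for n in('scene','side'):
    s=np.load(f'pics/{n}0.npz');P=pts(s);H=cv2.cvtColor(s['image'],cv2.COLOR_RGB2HSV)
    m=((H[...,0]<=6)|(H[...,0]>=172))&(H[...,1]>120)&(H[...,2]>50)&(abs(P[...,2]-.096)<.0025)
    v,u=np.nonzero(m);print(n,u.size,P[m].mean(0),(P[m].min(0)+P[m].max(0))/2)
a=cv2.imread('pics/side0.png')[240:380,180:480];cv2.imwrite('pics/crop0.png',cv2.resize(a,None,fx=2.5,fy=2.5))
E
```

```text
scene 125 [ 0.52293095 -0.1691352   0.09481032] [ 0.52239063 -0.16938857  0.09551027]
side 413 [ 0.51980905 -0.16975836  0.09513444] [ 0.51979145 -0.16870705  0.09523221]
```

View pics/crop0.png

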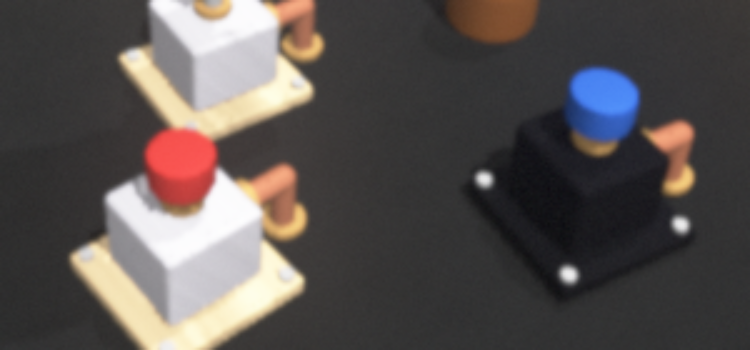

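Red candidates: only one red knob, on the aluminium block with a plywood foot, at scene (174,214) and side (252,306). The crop confirms it. The black-block and purple-block valves have blue knobs and are decoys. The top measures about (0.521, -0.170, 0.096), which matches the given height. The tool axes are x = world +y, y = world +x, z = down.

Request:
step_arm(
  steps=[
    {"x":-3.4,"y":-2.07,"gripper":8.5},
    {"x":-3.4,"y":-2.07},
    {"x":-3.4,"y":-2.07},
    {"x":-3.4,"y":-2.07},
    {"x":-3.4,"y":-2.07},
  ],
  squeeze=60,
)

```text
schema error: expected keys x, y, z, spin, gripper
```

Request:
step_arm(
  steps=[
    {"x":0},
  ],
)

```text
schema error: expected keys x, y, z, spin, gripper
```

```bash
python3 - <<'E'
from h import *
s=snap('wrist','w1');print(s['K'],s['xyz'],s['attitude'])
e=env.sense();print(e['tcp_pos'],e['tool_rot'],e['clock'])
H=cv2.cvtColor(s['image'],cv2.COLOR_RGB2HSV)
m=(((H[...,0]<=6)|(H[...,0]>=172))&(H[...,1]>140)&(H[...,2]>60)).astype('uint8')
k,l,st,ce=cv2.connectedComponentsWithStats(m);i=1+np.argmax(st[1:,4]);print(st[i],ce[i])
K=s['K'];v,u=np.nonzero(l==i)
d=np.stack([(u-K[0,2])/K[0,0],(v-K[1,2])/K[1,1]],-1);r=np.linalg.norm(d,axis=1)
ray=np.c_[d*(np.sin(r)/r)[:,None],np.cos(r)]@att(s['attitude']).T
t=(.096-s['xyz'][2])/ray[:,2];p=np.array(s['xyz'])+ray*t[:,None];print(p.mean(0),p.min(0),p.max(0))
E
```

```text
[[325.1922621    0.         279.92664665]
 [  0.         325.1922621  206.87144148]
 [  0.           0.           1.        ]] [0.62404815 0.06654152 0.37339168] [ 2.87462645e+00  8.79008087e-04 -2.26927768e-03]
[6.24574443e-01 5.15903456e-05 2.30714288e-01] [-2.22082573e+00 -2.22081705e+00  1.29828200e-03] 0.15
[178 323  26  30 459] [192.96949891 335.2832244 ]
[ 0.52924807 -0.15411663  0.096     ] [ 0.51339529 -0.17816776  0.096     ] [ 0.54093037 -0.13722827  0.096     ]
```

View pics/w1.png

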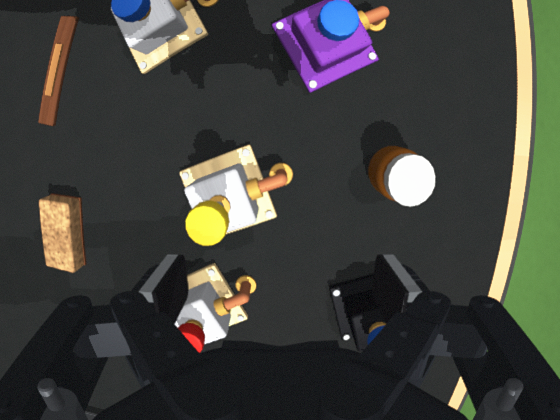

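The call was refused because every key is needed. The wrist view shows red at (193,335), partly hidden by the gripper. I'll move with all keys.

Request:
step_arm(
  steps=[
    {"x":-3.4,"y":-2.07,"z":0,"spin":0,"gripper":8.5},
    {"x":-3.4,"y":-2.07,"z":0,"spin":0,"gripper":8.5},
    {"x":-3.4,"y":-2.07,"z":0,"spin":0,"gripper":8.5},
    {"x":-3.4,"y":-2.07,"z":0,"spin":0,"gripper":8.5},
    {"x":-3.4,"y":-2.07,"z":0,"spin":0,"gripper":8.5},
  ],
  squeeze=60,
)

```text
clock: 0.57
tcp_pos: [0.5202, -0.1711, 0.2311]
tool_rot: [-2.22, -2.222, 0.0]
force: [0.7, -1.0, -0.1]
opening: 0.996
```

Request:
step_arm(
  steps=[
    {"x":0,"y":0,"z":0,"spin":0,"gripper":8.5},
    {"x":0,"y":0,"z":0,"spin":0,"gripper":8.5},
  ],
)

```text
clock: 0.73
tcp_pos: [0.5204, -0.1716, 0.2313]
tool_rot: [-2.225, -2.217, 0.0]
force: [1.0, 0.3, -0.1]
opening: 0.997
```

```bash
python3 - <<'E'
from h import *
s=snap('wrist','w2')
e=env.sense();print(e['tcp_pos'],e['tool_rot'],e['clock'],e['force'])
H=cv2.cvtColor(s['image'],cv2.COLOR_RGB2HSV)
m=(((H[...,0]<=6)|(H[...,0]>=172))&(H[...,1]>140)&(H[...,2]>60)).astype('uint8')
k,l,st,ce=cv2.connectedComponentsWithStats(m);i=1+np.argmax(st[1:,4]);print(st[i],ce[i])
K=s['K'];v,u=np.nonzero(l==i)
d=np.stack([(u-K[0,2])/K[0,0],(v-K[1,2])/K[1,1]],-1);r=np.linalg.norm(d,axis=1)
ray=np.c_[d*(np.sin(r)/r)[:,None],np.cos(r)]@att(s['attitude']).T
t=(.096-s['xyz'][2])/ray[:,2];p=np.array(s['xyz'])+ray*t[:,None];print(p.mean(0),p.min(0),p.max(0))
E
```

```text
[ 0.52120941 -0.17055502  0.23132562] [-2.22366495e+00 -2.21904769e+00 -4.16590126e-04] 0.7833 [0.06795699 0.93029529 0.38895365]
[ 261  171   39   39 1185] [280.15021097 190.11983122]
[ 0.51985808 -0.16597993  0.096     ] [ 0.50310094 -0.18309499  0.096     ] [ 0.53639405 -0.14897947  0.096     ]
```

View pics/w2.png

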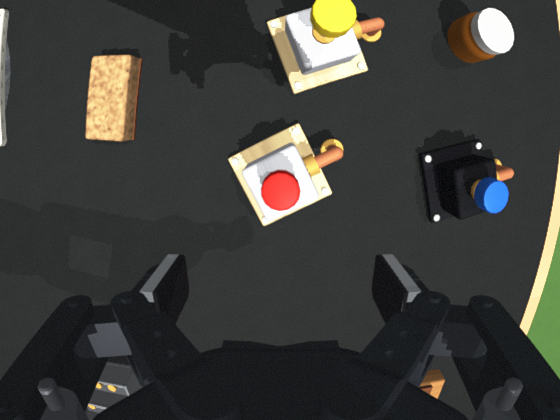

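The red knob is centred at (280,190) between the fingers, with x = 0.520 and y between -0.166 and -0.170. I'll shift 2 mm and descend.

Request:
step_arm(
  steps=[
    {"x":0.2,"y":-0.05,"z":3.5,"spin":0,"gripper":8.5},
    {"x":0,"y":0,"z":3.5,"spin":0,"gripper":8.5},
    {"x":0,"y":0,"z":3.5,"spin":0,"gripper":8.5},
    {"x":0,"y":0,"z":3,"spin":0,"gripper":8.5},
    {"x":0,"y":0,"z":2,"spin":0,"gripper":8.5},
  ],
)

```text
clock: 1.2
tcp_pos: [0.5204, -0.166, 0.0733]
tool_rot: [-2.217, -2.222, 0.002]
force: [-1.1, 0.9, 0.4]
opening: 0.995
```

Request:
step_arm(
  steps=[
    {"x":0,"y":0,"z":0.8,"spin":0,"gripper":6},
    {"x":0,"y":0,"z":0,"spin":0,"gripper":5},
  ],
)

```text
clock: 1.37
tcp_pos: [0.5204, -0.1665, 0.0663]
tool_rot: [-2.217, -2.221, 0.002]
force: [-0.4, -0.4, 1.3]
opening: 0.745
```

```bash
python3 - <<'E'
from h import *
snap('side','s3');a=cv2.imread('pics/s3.png')[180:400,130:400];cv2.imwrite('pics/s3c.png',cv2.resize(a,None,fx=2.5,fy=2.5))
e=env.sense();print(e['tcp_pos'],e['tool_rot'],e['clock'],e['force'],e['opening'])
E
```

```text
[ 0.5212729  -0.16700627  0.06783267] [-2.21897181e+00 -2.22210994e+00  8.20023032e-04] 1.4167 [0.45135618 0.50414445 0.73729733] 0.656597169742899
```

View pics/s3c.png

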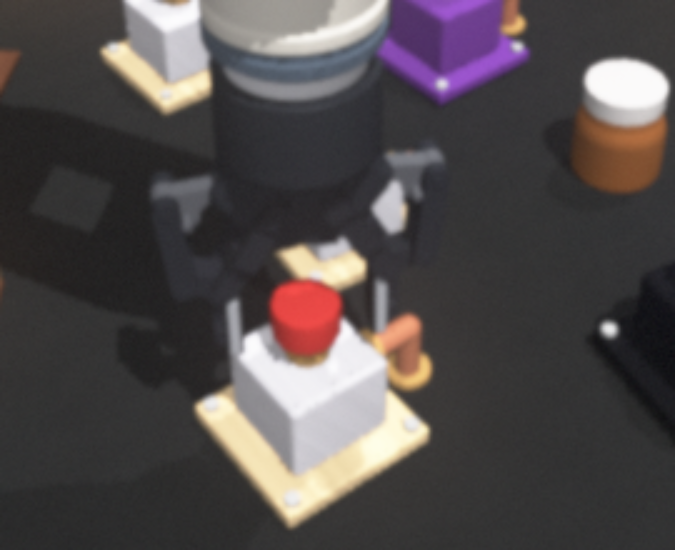

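The knob sits midway between the two fingertips, at crop (235,330) and (380,305). I'll close.

Request:
step_arm(
  steps=[
    {"x":0,"y":0,"z":0,"spin":0,"gripper":3.8},
    {"x":0,"y":0,"z":0,"spin":0,"gripper":3.0},
    {"x":0,"y":0,"z":0,"spin":0,"gripper":3.0},
    {"x":0,"y":0,"z":0,"spin":0,"gripper":3.0},
    {"x":0,"y":0,"z":0,"spin":0,"gripper":3.0},
  ],
  squeeze=60,
)

```text
clock: 1.83
tcp_pos: [0.5206, -0.1678, 0.0702]
tool_rot: [-2.221, -2.222, 0.0]
force: [-6.0, 2.1, 6.2]
opening: 0.402
```

```bash
python3 - <<'E'
from h import *
snap('side','s4');a=cv2.imread('pics/s4.png')[180:400,130:400];cv2.imwrite('pics/s4c.png',cv2.resize(a,None,fx=2.5,fy=2.5))
e=env.sense();print(e['tcp_pos'],e['tool_rot'],e['clock'],e['force'],e['opening'])
E
```

```text
[ 0.52056105 -0.16784789  0.07018619] [-2.22110485e+00 -2.22164901e+00  3.46748274e-04] 1.8833 [-5.59336209  1.553952    6.03984885] 0.3978989069231403
```

View pics/s4c.png

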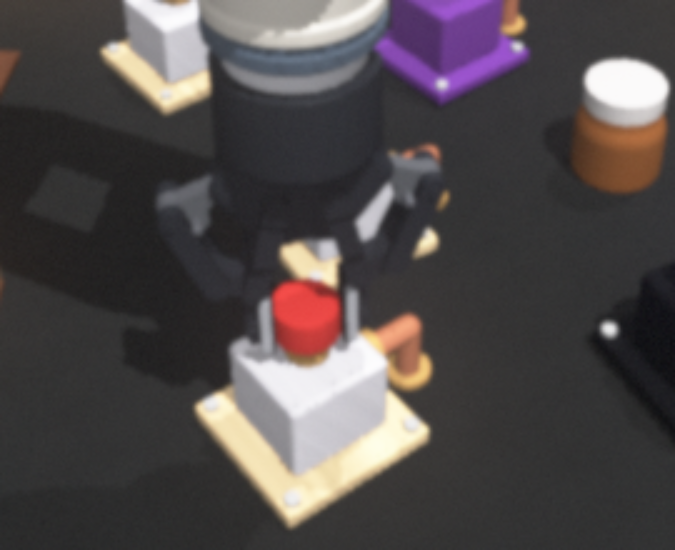

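The knob is gripped: the opening of about 34 mm is close to its 36 mm diameter. I'll pull up.

Request:
step_arm(
  steps=[
    {"x":0,"y":0,"z":-0.6,"spin":0,"gripper":3.0},
    {"x":0,"y":0,"z":-0.6,"spin":0,"gripper":3.0},
    {"x":0,"y":0,"z":-0.6,"spin":0,"gripper":3.0},
    {"x":0,"y":0,"z":-0.6,"spin":0,"gripper":3.0},
    {"x":0,"y":0,"z":-0.3,"spin":0,"gripper":3.0},
  ],
)

```text
clock: 2.3
tcp_pos: [0.5205, -0.1678, 0.0962]
tool_rot: [-2.221, -2.221, 0.001]
force: [-4.0, -0.5, -5.5]
opening: 0.404
```

Request:
step_arm(
  steps=[
    {"x":0,"y":0,"z":-0.3,"spin":0,"gripper":3.0},
    {"x":0,"y":0,"z":-0.2,"spin":0,"gripper":3.0},
    {"x":0,"y":0,"z":0,"spin":0,"gripper":3.0},
  ],
)

```text
clock: 2.55
tcp_pos: [0.5206, -0.1678, 0.1004]
tool_rot: [-2.221, -2.221, 0.001]
force: [-5.4, 2.0, 0.4]
opening: 0.401
```

```bash
cat > k.py <<'E'
from h import *
import sys
f=sys.argv[1]
s=snap('side',f);a=cv2.imread(f'pics/{f}.png')[180:400,130:400];cv2.imwrite(f'pics/{f}c.png',cv2.resize(a,None,fx=2.5,fy=2.5))
P=pts(s);H=cv2.cvtColor(s['image'],cv2.COLOR_RGB2HSV)
for n,b in (('red',(H[...,0]<=6)|(H[...,0]>=172)),('yel',(H[...,0]>22)&(H[...,0]<34)),('blue',(H[...,0]>100)&(H[...,0]<125))):
    m=(b&(H[...,1]>130)&(H[...,2]>60)).astype('uint8');k,l,st,ce=cv2.connectedComponentsWithStats(m)
    for i in range(1,k):
        if st[i,4]>60:
            q=P[l==i];print(n,ce[i].round(),'top z',np.percentile(q[:,2],[90,95,99]).round(4))
e=env.sense();print(e['tcp_pos'],e['clock'],e['force'],e['opening'])
E
python3 k.py s5
```

```text
red [251. 289.] top z [0.1259 0.1263 0.1272]
blue [309. 162.] top z [0.0986 0.0988 0.0995]
blue [199. 166.] top z [0.0959 0.0962 0.3669]
blue [420. 281.] top z [0.0989 0.0994 0.1001]
[ 0.52057808 -0.16782767  0.10040032] 2.6 [-5.03724616  0.9688026  -1.05288347] 0.40288932392685717
```

View pics/s5c.png

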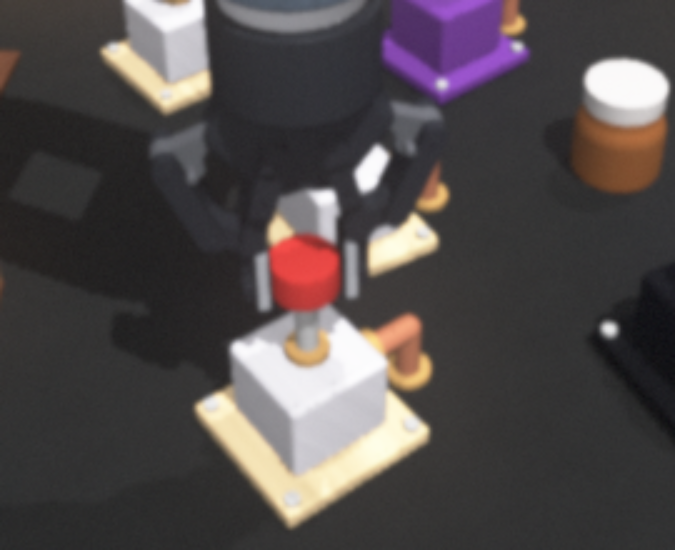

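The knob's top is at 0.126, so it is nominally out. A few mm more of pull will confirm the stop by force, and then I'll hold.

Request:
step_arm(
  steps=[
    {"x":0,"y":0,"z":-0.2,"spin":0,"gripper":3.0},
    {"x":0,"y":0,"z":-0.1,"spin":0,"gripper":3.0},
    {"x":0,"y":0,"z":0,"spin":0,"gripper":3.0},
  ],
)

```text
clock: 2.85
tcp_pos: [0.5205, -0.1678, 0.1008]
tool_rot: [-2.221, -2.22, 0.001]
force: [3.5, -1.3, -29.9]
opening: 0.397
```

The force is 30 N downward and the travel has stopped, so it is at the hard stop. I'll hold for over a second.

Request:
step_arm(
  steps=[
    {"x":0,"y":0,"z":0.1,"spin":0,"gripper":3.0},
    {"x":0,"y":0,"z":0,"spin":0,"gripper":3.0},
    {"x":0,"y":0,"z":0,"spin":0,"gripper":3.0},
    {"x":0,"y":0,"z":0,"spin":0,"gripper":3.0},
    {"x":0,"y":0,"z":0,"spin":0,"gripper":3.0},
  ],
)

```text
clock: 3.27
tcp_pos: [0.5205, -0.1678, 0.1007]
tool_rot: [-2.221, -2.22, 0.001]
force: [2.6, -1.7, -29.1]
opening: 0.401
```

Request:
step_arm(
  steps=[
    {"x":0,"y":0,"z":0,"spin":0,"gripper":3.0},
    {"x":0,"y":0,"z":0,"spin":0,"gripper":3.0},
    {"x":0,"y":0,"z":0,"spin":0,"gripper":3.0},
    {"x":0,"y":0,"z":0,"spin":0,"gripper":3.0},
    {"x":0,"y":0,"z":0,"spin":0,"gripper":3.0},
  ],
)

```text
clock: 3.68
tcp_pos: [0.5205, -0.1678, 0.1007]
tool_rot: [-2.221, -2.221, 0.001]
force: [2.5, -1.4, -28.7]
opening: 0.401
```

Request:
step_arm(
  steps=[
    {"x":0,"y":0,"z":0,"spin":0,"gripper":3.0},
    {"x":0,"y":0,"z":0,"spin":0,"gripper":3.0},
    {"x":0,"y":0,"z":0,"spin":0,"gripper":3.0},
    {"x":0,"y":0,"z":0,"spin":0,"gripper":3.0},
    {"x":0,"y":0,"z":0,"spin":0,"gripper":3.0},
  ],
)

```text
clock: 4.1
tcp_pos: [0.5205, -0.1678, 0.1007]
tool_rot: [-2.221, -2.221, 0.001]
force: [2.1, -1.2, -29.3]
opening: 0.4
```

```bash
python3 k.py s6
```

```text
red [251. 289.] top z [0.126  0.1264 0.1269]
blue [309. 162.] top z [0.0986 0.0991 0.1002]
blue [199. 166.] top z [0.0957 0.0961 0.1543]
blue [420. 281.] top z [0.099  0.0994 0.1001]
[ 0.52043674 -0.16774617  0.10071955] 4.15 [  2.68171182  -1.70827145 -29.05336676] 0.40143786192540043
```

Held out for about 1.4 s. Now I'll push it back in.

Request:
step_arm(
  steps=[
    {"x":0,"y":0,"z":0.7,"spin":0,"gripper":3.0},
    {"x":0,"y":0,"z":0.7,"spin":0,"gripper":3.0},
    {"x":0,"y":0,"z":0.7,"spin":0,"gripper":3.0},
    {"x":0,"y":0,"z":0.6,"spin":0,"gripper":3.0},
    {"x":0,"y":0,"z":0.4,"spin":0,"gripper":3.0},
  ],
)

```text
clock: 4.57
tcp_pos: [0.5206, -0.1679, 0.0721]
tool_rot: [-2.221, -2.221, 0.001]
force: [-8.1, 2.0, 5.5]
opening: 0.394
```

Request:
step_arm(
  steps=[
    {"x":0,"y":0,"z":0.2,"spin":0,"gripper":3.0},
    {"x":0,"y":0,"z":0.1,"spin":0,"gripper":3.0},
    {"x":0,"y":0,"z":0,"spin":0,"gripper":3.0},
  ],
)

```text
clock: 4.82
tcp_pos: [0.5206, -0.1678, 0.0702]
tool_rot: [-2.221, -2.221, 0.001]
force: [-9.6, 2.2, 10.6]
opening: 0.406
```

```bash
python3 k.py s7
```

```text
red [252. 306.] top z [0.0959 0.0962 0.104 ]
blue [309. 162.] top z [0.0989 0.0994 0.0998]
blue [199. 166.] top z [0.0956 0.0961 0.0968]
blue [420. 281.] top z [0.0989 0.0994 0.1   ]
[ 0.52064855 -0.16786958  0.07017989] 4.8667 [-9.41360774  2.82101197  9.95334165] 0.3981412449255369
```

Push a little more so the lower stop shows in the force.

Request:
step_arm(
  steps=[
    {"x":0,"y":0,"z":0.15,"spin":0,"gripper":3.0},
    {"x":0,"y":0,"z":0.1,"spin":0,"gripper":3.0},
    {"x":0,"y":0,"z":0,"spin":0,"gripper":3.0},
  ],
)

```text
clock: 5.12
tcp_pos: [0.5207, -0.1679, 0.0698]
tool_rot: [-2.221, -2.221, 0.001]
force: [-17.0, 5.5, 34.8]
opening: 0.399
```

At the stop, with 35 N upward. I'll release.

Request:
step_arm(
  steps=[
    {"x":0,"y":0,"z":0,"spin":0,"gripper":5},
    {"x":0,"y":0,"z":0,"spin":0,"gripper":6.5},
    {"x":0,"y":0,"z":0,"spin":0,"gripper":8},
    {"x":0,"y":0,"z":0,"spin":0,"gripper":8.5},
    {"x":0,"y":0,"z":0,"spin":0,"gripper":8.5},
  ],
)

```text
clock: 5.53
tcp_pos: [0.5218, -0.1682, 0.0662]
tool_rot: [2.221, 2.22, 0.001]
force: [-0.1, 0.2, 0.4]
opening: 1.0
```

```bash
python3 k.py s8
```

```text
red [252. 306.] top z [0.0959 0.0962 0.097 ]
blue [309. 162.] top z [0.0987 0.099  0.0997]
blue [199. 166.] top z [0.0955 0.0959 0.0966]
blue [420. 281.] top z [0.0989 0.0993 0.1   ]
[ 0.52156531 -0.16813567  0.0659621 ] 5.5833 [-0.30671629  0.36052634  0.01712343] 0.995767166123713
```

View pics/s8c.png

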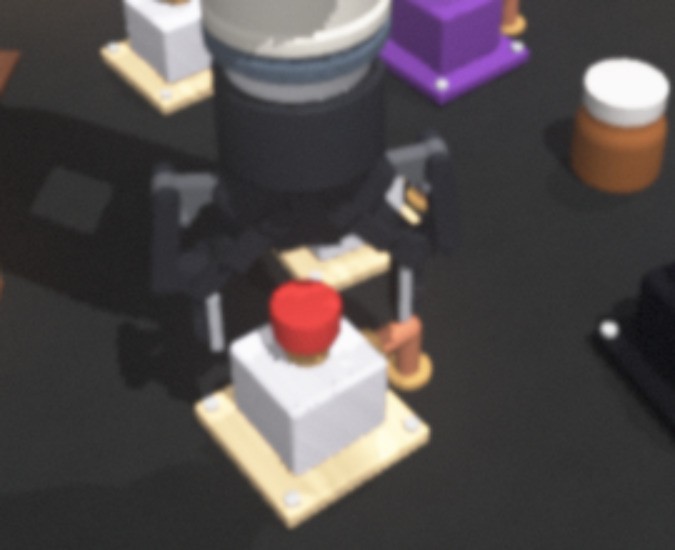

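The knob is free and back at its starting height: top 0.0962, same pixel (252,306). I'll retreat straight up.

Request:
step_arm(
  steps=[
    {"x":0,"y":0,"z":-2,"spin":0,"gripper":8.5},
    {"x":0,"y":0,"z":-3.5,"spin":0,"gripper":8.5},
    {"x":0,"y":0,"z":-3.5,"spin":0,"gripper":8.5},
    {"x":0,"y":0,"z":-3.5,"spin":0,"gripper":8.5},
    {"x":0,"y":0,"z":-3,"spin":0,"gripper":8.5},
  ],
)

```text
clock: 6.0
tcp_pos: [0.5213, -0.1681, 0.2229]
tool_rot: [2.221, 2.221, 0.001]
force: [0.6, -1.5, -1.2]
opening: 0.995
```

Request:
step_arm(
  steps=[
    {"x":0,"y":0,"z":-3,"spin":0,"gripper":8.5},
    {"x":0,"y":0,"z":0,"spin":0,"gripper":8.5},
    {"x":0,"y":0,"z":0,"spin":0,"gripper":8.5},
  ],
)

```text
clock: 6.25
tcp_pos: [0.5221, -0.1684, 0.2527]
tool_rot: [2.219, 2.219, 0.003]
force: [-0.6, 0.4, -1.1]
opening: 0.995
```

```bash
python3 k.py s9
```

```text
red [252. 306.] top z [0.0958 0.0962 0.097 ]
yel [264. 216.] top z [0.1242 0.1248 0.1263]
blue [311. 162.] top z [0.0988 0.0993 0.1001]
blue [420. 281.] top z [0.099  0.0993 0.1   ]
[ 0.52108684 -0.16800964  0.2509872 ] 6.3 [-0.04756709 -0.04337874 -0.59790368] 0.9960609575529092
```

View pics/s9.png

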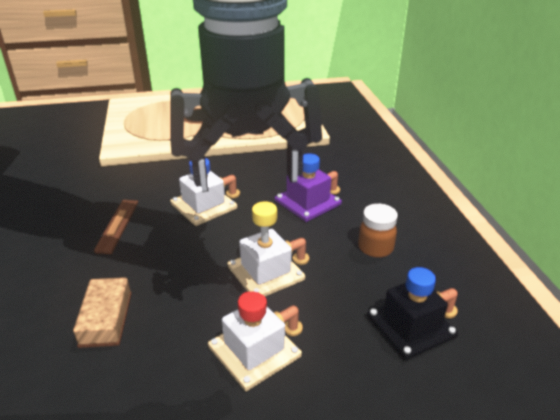

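The red knob is in at (252,306), the yellow is still out at (264,216), and the blue one is hidden behind a finger, read unchanged before the retreat. The gripper is clear of everything, so I'll hand in.

```bash
python3 -c "
from rig import env
print(env.sign_off())"
```

```text
the job is handed in; nothing more can be done
None
```

The red knob was pulled up to its stop, left out, pushed fully back in and released. I then raised the gripper clear and handed the job in at about 6.3 s.

- **Out:** the knob's top measured 0.126 m. The wrist read about 30 N with no further travel, so it was at the hard stop. It stayed out for about 1.5 s.
- **In:** it met the lower stop at about 35 N. After release its top measured 0.096 m, the same as at the start.
- **Yellow knob:** its top measured about 0.125 m in the last picture, against 0.126 m at the start. Its mask was partly darkened by the gripper's shadow, and the picture shows it still out.
- **Blue knob:** it was hidden behind a finger in the last picture. It last measured 0.096 m just before the retreat, unchanged, and the arm never went near it.

The first move call was refused because of missing keys, and nothing moved. The wrist camera put the red knob's y about 4 mm from the other two views, so I aimed between them. The highest wrist force I saw was about 40 N, from the readings at the end of each call.

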